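# Pull out the crimper's die tray with the hooked rod

## Robot

A 6-joint arm with a two-finger parallel gripper is mounted at the origin on the work surface. World frame = base frame: x ahead of the robot, y to its left, z up, the work surface at z = 0. Lengths are in m, angles in rad, forces in N, time in s.
With the tool pointing down it reaches from about 0.325 to 1 m from the base axis. Payload 5.1 kg.
Tool frame: the origin (TCP) lies on the centre line of the jaws, within the pads' length; the fingertips stand bot.nose_length ahead of it and the grasp point (between the pads) lies 11 mm behind it (bot.nose_length is the distance from the TCP to the fingertips, in m); z points along the fingers, y is the line along which they close (so a half turn about z gives the same grasp; the last joint's range is limited). The gripper opens to 85 mm and grips with 20 to 120 N. Pads are 22 mm wide; open, the fingers measure 114 mm over their backs; the gripper's body (76 mm by 85 mm) begins 54 mm behind the grasp point. The pads swing forward as they close: fully open they stand 13 mm farther back than shut.
Start: joints at [1.194, 0.124, 1.65, -0, 1.367, -0.083], TCP at [0.188, 0.622, 0.239] pointing down, gripper open.
Joint ranges: [-2.61, 2.61], [-1.02, 2.33], [0.03, 2.71], [-1.35, 4.49], [0.32, 2.68], [-2.91, 2.91]. Speed limits (rad/s): [2.57, 2.57, 3.14, 3.14, 3.14, 3.14].

## Interface

Orientations are given as a rotation vector (axis times angle).
In Python, from rig import bot gives the robot as it stands.
- The arm moves only by the tool servo_tool, never from a script. Its argument "motion" is a list of rows, each a list of 3 entries, a list of its own where there are three numbers: the shift along the tool's x, y, z in m, then the turn about the tool's z in rad, then the closure, from -1 (fully open) to 1 (shut). A call has 1 to 5 rows; each row is the pose to reach, as a shift and turn from the pose commanded when the call began, along the tool's axes at that moment; what a row does not reach only later rows make up. A row lasts 1/8 s, in which the tool goes at most 62.5 mm and 10.7 degrees, less where a joint would pass 70% of its speed; a pose out of reach is approached as far as the arm can. A call with a gripper value outside its range is refused whole. The fingers move at their own pace and stop on an object; "newtons" is the grip in N (left out, the last holds). Time passes only in rows, so rows that repeat a pose let the fingers close. It gives the time, the measured TCP pose, the force, the opening and the grip force at its end, in the units of the state.
- bot.state(): the state, without advancing time (a new reading comes with each control period).
- bot.capture(name): name is "scene" or "top"; returns the picture (420x560x3 uint8, red, green, blue); there is no depth.
- bot.camera_info(name): a dict with "intrinsics" (3x3 intrinsics, pixels), "extrinsics" (4x4, takes a point from camera to world coordinates). Camera axes: x right, y down, z forward; pixel columns grow to the right and rows downward; lengths in m; the calibration is good to about 2 mm. A picture is of the moment at which its call begins. camera_info takes no time and is no camera call.
- bot.job_done(): hands the job in; it is judged then, once.
The state is a dict: "t": time; "joint_pos": joint angles; "dq": joint speeds; "tau": joint torques, N m; "tcp_pos": TCP position; "tool_rot": TCP orientation; "contact_force": force on the tool from outside, world axes, zero at the start; "torque": the same for the moment, N m; "gripper_width": finger opening in m; "grasp_force": force on a finger pad.
Only numpy, scipy, OpenCV 4.12 (cv2) and the standard library are available. Lean on these libraries where they do the work, as an engineer would, in place of code of your own. Each camera call takes 0.05 s, during which the arm holds its last target. There are 200 camera calls.

## Task

The die tray of the hose crimper is shut away under the machine's front ledge, out of reach of the fingers. Take the hooked rod from its rest, catch the tray's pull eye under the ledge with the hook and pull the tray all the way out to its stop, then put the rod back in the rest it came from, hook hanging down. Touch the tray with the rod only, and leave everything else on the bench where it is.

Things in the scene. Friction and masses are not known exactly. Their poses are not given: they have to be found in the camera images.
- crimper: Fixed blue hose crimper, sizes in mm: 300 wide, 385 tall plus a knob. Origin: on the table below the middle of the ledge's front edge; x points level into the machine, y along the ledge, z up. The dark ledge sticks out over x 0 to 95, y -150 to 150, underside 125 and top 140 above the table; under it a bay 220 wide between blue cheeks (from x = 40). The tray slides out along -x.
- tray (a joint): How far the aluminium die tray is out: 0 shut, 0.150 m at its stop. It starts 0 to 12 mm out, slides stiffly (about 3 N of friction) and stays where it is left. The tray is 200 mm wide, 12 to 62 mm above the table; its front wall is at x = 74 mm of the crimper when shut.
- eye (a point): Centre of the pull eye: a flat-lying steel ring (hole faces up), 40 inner and 56 mm outer diameter, bar 8 thick, 45 above the table, on the middle of the tray's front. Tray shut: at crimper x = 40, y = 0, hidden from above by the ledge; moves out with the tray. Nothing lies between it and the ledge above or the table below.
- hook_rod: Hooked rod, 250 g. Origin: on the shaft axis in the handle, where to grip; x towards the hook, z up. Black handle 24 mm wide (y), 26 high (z), x -75 to 45; then a steel shaft 10 thick to x = 160, where it bends square down into a straight leg 10 thick, ending 38 below the axis. Starts in its rest, hook hanging down.
- hook_tip (a point): Lower end of the hook's leg: x = 160 mm, z = -38 mm of the hooked rod.
- rest_a: The hooked rod's fixed dark steel rest. Origin: under the middle of its base (170 x 60 x 10 mm, long along x). Posts 14 thick, 70 tall: at x = -60 a flat seat 35 wide between lips for the handle, at x = 64 a V notch for the shaft; fingers fit between. Seated, the rod has the rest's axes and its origin 60 above the rest's. A second, identical rest holds the scraper; they may be swapped.
- scraper: Bystander: scraper with the same handle and a straight shaft ending in a flat cross blade 56 mm wide at x = 135 to 165 mm, no hook; lies in the second rest as the hooked rod does in its own.
- elbow: Bystander: brass elbow fitting, 105 mm tall, standing on its 64 mm flange; origin under the flange.
- sleeve: Bystander: upright steel sleeve, 56 mm across, 70 mm tall; origin under its middle.
- ferrule: Bystander: upright brass ferrule, 44 mm across, 55 mm tall, standing on the ledge near one end; origin under its middle.
- wrench: Bystander: wrench 190 mm long lying on the table; origin under its middle.
- oil: Bystander: grey oil bottle, 64 mm across, 170 mm tall; origin under its middle.
- bin_red: Bystander: red parts bin, 150 x 100 x 65 mm; origin under its middle.

How it is judged:
By the outcome, as a careful person would: the job done as asked, in the order asked, and still so for the second after the job is handed in, with the robot touching nothing.
It also fails if it takes over 51 s, if anything falls off the work surface, if the arm or the gripper's body presses on something with over 40 N, if the wrist force passes 120 N, or if a joint passes its speed limit or range.

## Working session

There is one attempt and no reset: what is moved stays moved. The work goes in short steps, Python scripts to look and compute and a tool call to move; the robot and the scene stay as the last step left them, time stands still between calls to the robot, and variables do not carry over. Pictures are saved under pics/ and viewed, at most 10 in all, crops included, and the job is handed in when it is done.

Besides the shell and the picture viewer there is one more tool, called after "Emit:" by a JSON object that holds its "api" and its "payload", one argument or row to a line. servo_tool: Moves the arm, as the interface text tells. Its arguments: {"type":"object","properties":{"motion":{"type":"array","items":{"type":"array"}},"newtons":{"type":"number"}},"required":["motion"]}

```bash
mkdir -p pics; ls
python3 - <<'E'
from rig import bot
import cv2
for n in("scene","top"):
    im=bot.capture(n); cv2.imwrite(f"pics/{n}0.png",im[...,::-1])
    c=bot.camera_info(n); print(c["intrinsics"],c["extrinsics"])
print(bot.state(),bot.nose_length)
E
```

```text
pics
[[457.8438461    0.         284.77178519]
 [  0.         457.8438461  215.63597541]
 [  0.           0.           1.        ]] [[-0.11776309  0.62548386 -0.77129877  1.41256585]
 [ 0.99303335  0.07736316 -0.0888803   0.07776263]
 [ 0.00407692 -0.77639222 -0.63023686  0.78077497]
 [ 0.          0.          0.          1.        ]]
[[429.75858361   0.         282.91844788]
 [  0.         429.75858361 202.10606445]
 [  0.           0.           1.        ]] [[ 0.08557235 -0.9719879   0.21889929  0.35901041]
 [-0.99632602 -0.08423938  0.01543314 -0.01264309]
 [ 0.00343912 -0.21941571 -0.9756254   1.19336925]
 [ 0.          0.          0.          1.        ]]
{'t': 0.1, 'joint_pos': array([ 1.19440269e+00,  1.24415746e-01,  1.65152548e+00, -5.49315444e-06,
        1.36751712e+00, -8.25980651e-02]), 'dq': array([-0.00109696, -0.00090335, -0.00383026, -0.0004037 ,  0.00251829,
       -0.00078905]), 'tau': array([ 5.83770197e-04, -4.24927926e+01, -3.66656828e+01, -8.87444742e-06,
        3.81000937e-03,  3.19164428e-05]), 'tcp_pos': array([0.18806198, 0.62163981, 0.23819863]), 'tool_rot': array([-4.59771758e-01, -3.10734172e+00,  2.85532143e-03]), 'contact_force': array([0.33136848, 0.63416307, 0.03137407]), 'torque': array([ 0.00301294, -0.06982846,  0.01093565]), 'grasp_force': 0.0, 'gripper_width': 0.08535937261524845} 0.008
```

View pics/scene0.png

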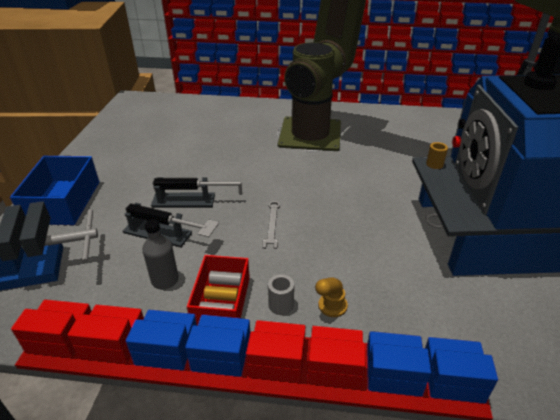

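View pics/top0.png

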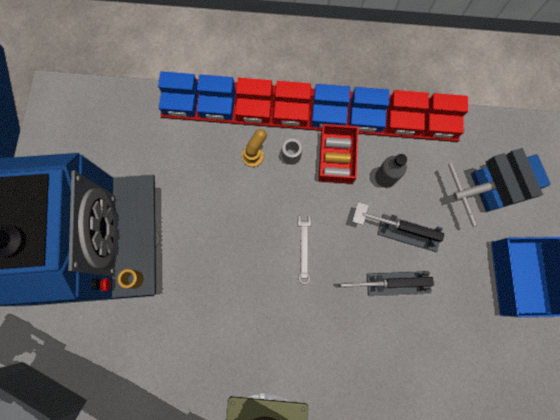

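The scene view shows the hooked rod at about (195,186), the scraper at (165,220), and the eye ring peeking out at about (433,218). In the top view the hooked rod spans (340,286) to (433,281), and the ledge's front edge is near column 156, rows 177–295. I'll zoom in on the rod and the ledge.

```bash
cat > h.py <<'E'
import numpy as np,cv2
from rig import bot
def ray(n,u,v):
    c=bot.camera_info(n);E=c["extrinsics"];d=E[:3,:3]@np.linalg.solve(c["intrinsics"],[u,v,1.]);return E[:3,3],d
def plane(n,u,v,z):
    o,d=ray(n,u,v);return o+d*(z-o[2])/d[2]
def proj(n,p):
    c=bot.camera_info(n);E=c["extrinsics"];q=c["intrinsics"]@(E[:3,:3].T@(np.array(p)-E[:3,3]));return q[:2]/q[2]
E
python3 - <<'E'
from h import *
t=cv2.imread("pics/top0.png");s=cv2.imread("pics/scene0.png")
a=cv2.resize(t[255:310,325:445],None,fx=6,fy=6,interpolation=cv2.INTER_CUBIC)   # 720x330
b=cv2.resize(s[165:215,145:250],None,fx=5,fy=5,interpolation=cv2.INTER_CUBIC)  #525x250
b=cv2.copyMakeBorder(b,0,0,0,195,0)
cv2.imwrite("pics/rod.png",np.vstack([a,b]))
a=cv2.resize(t[165:305,100:170],None,fx=4,fy=4,interpolation=cv2.INTER_CUBIC) #280x560
b=cv2.resize(s[135:275,405:530],None,fx=4,fy=4,interpolation=cv2.INTER_CUBIC) #500x560
cv2.imwrite("pics/ledge.png",np.hstack([a,b]))
# handle mask: dark in top
g=t.max(2)
m=np.zeros_like(g);m[265:300,375:440]=(g[265:300,375:440]<32)
n,l,st,ce=cv2.connectedComponentsWithStats(m)
for i in range(1,n):
    if st[i,4]>30:
        ys,xs=np.where(l==i);print(st[i],ce[i],cv2.minAreaRect(np.c_[xs,ys].astype(np.float32)))
E
```

```text
(no output)
```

View pics/rod.png

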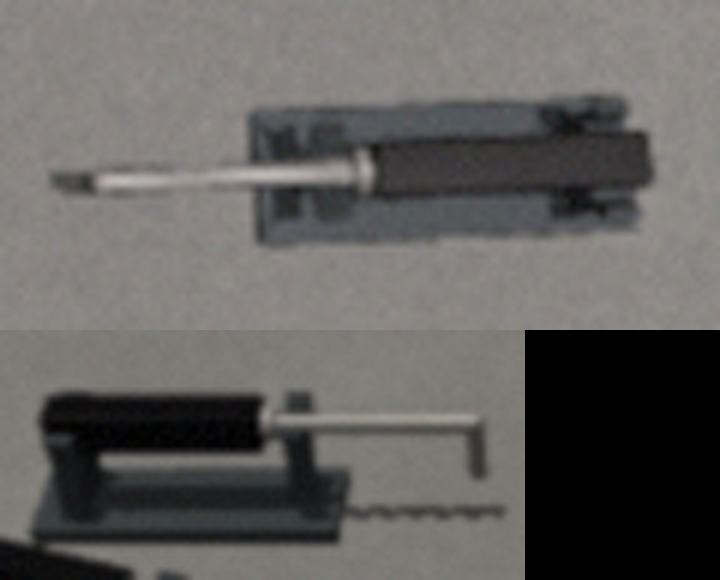

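View pics/ledge.png

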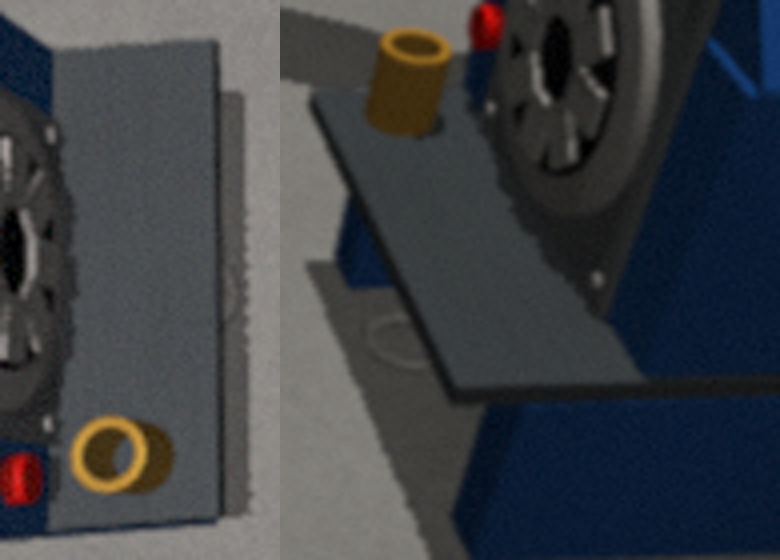

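Rod crop: handle top spans (372,167) to (650,160), the shaft's bright top ends at (95,181), and the hook hangs down. Ledge crop: front top corners are at (217,40) and (217,520) in the top view and (312,97) and (455,390) in the scene view. The ring's outermost point is at (365,338).

Run:
```python
from h import *
np.set_printoptions(precision=4,suppress=True)
f=lambda x,y,s,u0,v0:((x+.5)/s-.5+u0,(y+.5)/s-.5+v0)
R=lambda x,y,z:plane("top",*f(x,y,6,325,255),z)
S=lambda x,y,z:plane("scene",*f(x,y,5,145,165-66),z)
hf,hb=R(372,167,.073),R(650,160,.073); print("handle",hf,hb,np.linalg.norm(hf-hb),"yaw",np.arctan2(*(hf-hb)[[1,0]]))
tip=R(95,181,.065); print("shaft end",tip,np.arctan2(*(tip-hb)[[1,0]]))
B=[R(250,112,.01),R(262,243,.01),R(630,97,.01),R(638,228,.01)];print("base",B,np.mean(B,0),np.linalg.norm(B[0]-B[2]))
print("scene tip top",S(478,417,.065),"leg low",S(478,475,.022))
print("scene shaft",S(275,415,.065))
L=lambda x,y,z:plane("top",*f(x,y,4,100,165),z)
M=lambda x,y,z:plane("scene",*f(x-280,y,4,405,135),z)
for n,a,b in(("top",L(217,40,.14),L(217,520,.14)),("scene",M(455,390,.14),M(312,97,.14))):
    e=b-a;print(n,a,b,(a+b)/2,np.linalg.norm(e),"yaw x",np.arctan2(e[0],-e[1]) , "dir into",np.array([-e[1],e[0]])/np.linalg.norm(e))
print("ring left",M(366,338,.047),"top",M(400,316,.047),"bot",M(405,368,.047))
print("ring top view",L(238,290,.047))
```

```text
handle [ 0.4229 -0.2781  0.073 ] [ 0.436  -0.3966  0.073 ] 0.11931521081476501 yaw 1.681309454979175
shaft end [ 0.4072 -0.1613  0.065 ] 1.6927971900152006
base [array([ 0.4463, -0.237 ,  0.01  ]), array([ 0.3886, -0.2448,  0.01  ]), array([ 0.4679, -0.4089,  0.01  ]), array([ 0.4097, -0.4131,  0.01  ])] [ 0.4281 -0.326   0.01  ] 0.17328598856907063
scene tip top [ 0.407  -0.1609  0.065 ] leg low [ 0.4023 -0.1643  0.022 ]
scene shaft [ 0.4188 -0.271   0.065 ]
top [0.6384 0.3375 0.14  ] [0.3425 0.2924 0.14  ] [0.4905 0.3149 0.14  ] 0.2993625385724128 yaw x -1.419395142868078 dir into [ 0.1508 -0.9886]
scene [0.6409 0.34   0.14  ] [0.3522 0.2928 0.14  ] [0.4966 0.3164 0.14  ] 0.2925253006168359 yaw x -1.4088743606933523 dir into [ 0.1612 -0.9869]
ring left [0.4846 0.3301 0.047 ] top [0.4593 0.3544 0.047 ] bot [0.5115 0.3505 0.047 ]
ring top view [0.4916 0.3281 0.047 ]
```

```bash
cat >> h.py <<'E'
from scipy.spatial.transform import Rotation as Ro
np.set_printoptions(precision=4,suppress=True)
XR=np.array([-.121,.9926,0]); RO=np.array([.4278,-.3248,.060]); YR=.121
a=1.724;XC=np.array([np.cos(a),np.sin(a),0]); C0=np.array([.491,.3152,0]); YC=a-np.pi/2
def go(p,yaw,s=None):
    "tool shift and turn from the present pose to TCP p, tool y at yaw"
    s=s or bot.state();R=Ro.from_rotvec(s["tool_rot"]).as_matrix()
    y=np.arctan2(R[1,1],R[0,1]);d=R.T@(np.array(p)-s["tcp_pos"])
    print("shift",d,"turn",round((y-yaw+np.pi)%(2*np.pi)-np.pi,4),"len",round(np.linalg.norm(d),3))
def st():
    s=bot.state();R=Ro.from_rotvec(s["tool_rot"]).as_matrix()
    print(s["t"],s["tcp_pos"],"yaw",np.arctan2(R[1,1],R[0,1]),R[:,2],"F",s["contact_force"],"w",s["gripper_width"],s["grasp_force"])
E
python3 -c "
from h import *
go([.24,.33,.239],1.277)"
```

```text
shift [-0.1342 -0.2641 -0.0003] turn 0.0 len 0.296
```

Emit:
{"api": "servo_tool", "payload": {
  "motion": [
    [[-0.027,-0.053,0],0.18,-1],
    [[-0.054,-0.106,0],0.36,-1],
    [[-0.08,-0.158,0],0.54,-1],
    [[-0.107,-0.211,0],0.72,-1],
    [[-0.134,-0.264,0],0.9,-1]
  ],
  "newtons": 80
}}

```text
t: 0.72
tcp_pos: [0.2398, 0.3287, 0.2388]
tool_rot: [1.772, 2.594, -0.001]
contact_force: [1.0, -1.0, 0.6]
gripper_width: 0.0855
grasp_force: 0.0
```

```bash
python3 -c "
from h import *
st();go([.37,.06,.239],YR);go([.4278,-.3248,.15],YR)"
```

```text
0.725 [0.2398 0.3287 0.2388] yaw 0.3719311599479702 [-0.0001 -0.0006 -1.    ] F [ 0.9622 -1.0022  0.5818] w 0.08551949409916307 0.0
shift [-0.2977  0.0236 -0.    ] turn 0.2509 len 0.299
shift [-0.6771 -0.0624  0.0892] turn 0.2509 len 0.686
```

Emit:
{"api": "servo_tool", "payload": {
  "motion": [
    [[-0.06,0.005,0],0.05,-1],
    [[-0.12,0.01,0],0.1,-1],
    [[-0.18,0.014,0],0.15,-1],
    [[-0.24,0.019,0],0.2,-1],
    [[-0.298,0.024,0],0.251,-1]
  ]
}}

```text
t: 1.35
tcp_pos: [0.3723, 0.0605, 0.2392]
tool_rot: [2.079, 2.354, 0.001]
contact_force: [0.4, -0.2, 0.1]
gripper_width: 0.0855
grasp_force: 0.0
```

```bash
python3 -c "
from h import *
st();go([.4278,-.3248,.13],YR)"
```

```text
1.35 [0.3723 0.0605 0.2392] yaw 0.12388632420550473 [ 0.0009  0.0002 -1.    ] F [ 0.3727 -0.1696  0.1034] w 0.08549676760404838 0.0
shift [-0.3892  0.0073  0.1092] turn 0.0029 len 0.404
```

Emit:
{"api": "servo_tool", "payload": {
  "motion": [
    [[-0.06,0.001,0],0.003,-1],
    [[-0.12,0.002,0],0.003,-1],
    [[-0.18,0.004,0],0.003,-1],
    [[-0.24,0.005,0],0.003,-1],
    [[-0.3,0.006,0],0.003,-1]
  ]
}}

```text
t: 1.98
tcp_pos: [0.4154, -0.2365, 0.239]
tool_rot: [-2.081, -2.353, -0.0]
contact_force: [0.8, 0.7, -0.2]
gripper_width: 0.0854
grasp_force: 0.0
```

Emit:
{"api": "servo_tool", "payload": {
  "motion": [
    [[-0.045,0.001,0.045],0,-1],
    [[-0.089,0.001,0.09],0,-1],
    [[-0.089,0.001,0.109],0,-1],
    [[-0.089,0.001,0.109],0,-1]
  ]
}}

```text
t: 2.48
tcp_pos: [0.4264, -0.3214, 0.128]
tool_rot: [-2.078, -2.35, -0.001]
contact_force: [-0.6, -0.5, 0.2]
gripper_width: 0.0852
grasp_force: 0.0
```

```bash
python3 -c "
from h import *
st();go([.4278,-.3248,.049],YR)
t=bot.capture('top');s=bot.capture('scene')
a=cv2.resize(t[235:325,325:450],None,fx=5,fy=5);b=cv2.resize(s[120:220,130:255],None,fx=5,fy=5)
cv2.imwrite('pics/hov.png',cv2.resize(np.hstack([a,b[:450]]),(800,288)))"
```

```text
2.475 [ 0.4264 -0.3214  0.128 ] yaw 0.12266378132469825 [-0.0036  0.0037 -1.    ] F [-0.5638 -0.5288  0.195 ] w 0.08523308781479812 0.0
shift [-0.0039  0.0012  0.079 ] turn 0.0017 len 0.079
```

View pics/hov.png

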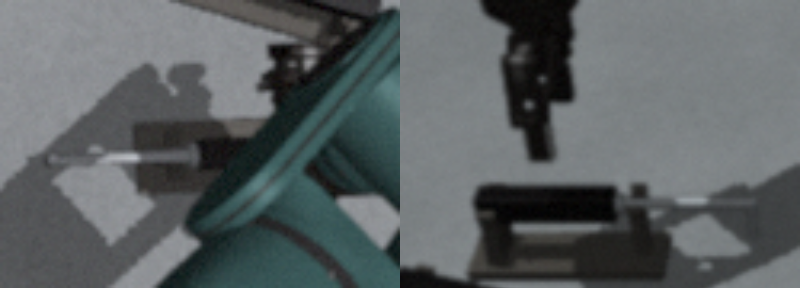

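The arm hovers over the middle of the handle: fingers at about (540,150), handle centre at (545,203). I'll lower and grip.

Emit:
{"api": "servo_tool", "payload": {
  "motion": [
    [[-0.004,0.001,0.03],0.002,-1],
    [[-0.004,0.001,0.055],0.002,-1],
    [[-0.004,0.001,0.079],0.002,-1],
    [[-0.004,0.001,0.079],0.002,-1],
    [[-0.004,0.001,0.079],0.002,-1]
  ]
}}

```text
t: 3.2
tcp_pos: [0.4305, -0.327, 0.0537]
tool_rot: [2.079, 2.35, -0.0]
contact_force: [0.5, -0.3, 0.4]
gripper_width: 0.0855
grasp_force: 0.0
```

Emit:
{"api": "servo_tool", "payload": {
  "motion": [
    [[0,0,0],0,0.2],
    [[0,0,0],0,0.4],
    [[0,0,0],0,1],
    [[0,0,0],0,1],
    [[0,0,0],0,1]
  ],
  "newtons": 60
}}

```text
t: 3.82
tcp_pos: [0.4285, -0.327, 0.052]
tool_rot: [-2.08, -2.353, 0.003]
contact_force: [-5.0, -0.3, 4.9]
gripper_width: 0.0235
grasp_force: 58.1
```

Emit:
{"api": "servo_tool", "payload": {
  "motion": [
    [[0,0,0],0,1],
    [[0,0,0],0,1]
  ],
  "newtons": 90
}}

```text
t: 4.08
tcp_pos: [0.4285, -0.3271, 0.0521]
tool_rot: [-2.08, -2.353, 0.003]
contact_force: [-4.6, 0.5, 4.7]
gripper_width: 0.0226
grasp_force: 87.4
```

```bash
python3 -c "
from h import *
st()"
```

```text
4.075 [ 0.4285 -0.3271  0.0521] yaw 0.12292230227190303 [-0.0021 -0.0008 -1.    ] F [-4.6202  0.5     4.7473] w 0.022620511973214213 87.3697829246521
```

Emit:
{"api": "servo_tool", "payload": {
  "motion": [
    [[0,0,-0.02],0,1],
    [[0,0,-0.045],0,1],
    [[0,0,-0.08],0,1],
    [[0,0,-0.08],0,1]
  ]
}}

```text
t: 4.58
tcp_pos: [0.4305, -0.3278, 0.1338]
tool_rot: [2.079, 2.347, -0.0]
contact_force: [-0.2, -0.6, -2.9]
gripper_width: 0.0227
grasp_force: 88.6
```

```bash
python3 -c "
from h import *
st()
t=C0+XC*(-.212)+[0,0,.13];print(t);go(t,YC)"
```

```text
4.575 [ 0.4305 -0.3278  0.1338] yaw 0.12089598127357262 [ 0.0043 -0.0039 -1.    ] F [-0.2031 -0.6498 -2.8834] w 0.02268749877879068 88.62727761268616
[0.5234 0.1057 0.13  ]
shift [0.4192 0.1444 0.0025] turn -0.0323 len 0.443
```

Emit:
{"api": "servo_tool", "payload": {
  "motion": [
    [[0.05,0.01,0],-0.006,1],
    [[0.105,0.03,0],-0.012,1],
    [[0.16,0.05,0],-0.02,1],
    [[0.215,0.07,0],-0.032,1],
    [[0.265,0.09,0],-0.032,1]
  ]
}}

```text
t: 5.2
tcp_pos: [0.4852, -0.0504, 0.1288]
tool_rot: [-2.043, -2.383, 0.002]
contact_force: [0.5, 0.0, -2.7]
gripper_width: 0.0227
grasp_force: 88.5
```

Emit:
{"api": "servo_tool", "payload": {
  "motion": [
    [[0.05,0.018,0],0,1],
    [[0.1,0.036,0],0,1],
    [[0.135,0.049,0],0,1],
    [[0.154,0.054,0.0],0,1],
    [[0.154,0.054,0.0],0,1]
  ]
}}

```text
t: 5.82
tcp_pos: [0.5155, 0.1084, 0.1297]
tool_rot: [-2.042, -2.385, 0.003]
contact_force: [0.4, -0.4, -3.0]
gripper_width: 0.0227
grasp_force: 88.5
```

```bash
python3 -c "
from h import *
st()
go(C0+XC*(-.212)+[0,0,.09],YC)
t=bot.capture('top');s=bot.capture('scene')
a=cv2.resize(t[160:300,100:300],None,fx=3,fy=3);b=cv2.resize(s[135:275,310:450],None,fx=3,fy=3)
o=np.hstack([a,b])[...,::-1];cv2.imwrite('pics/pre.png',cv2.resize(o,(800,int(o.shape[0]*800/o.shape[1]))))
print(o.shape)"
```

```text
5.825 [0.5155 0.1084 0.1297] yaw 0.15480685186023163 [-0.0027 -0.0006 -1.    ] F [ 0.3944 -0.438  -3.0386] w 0.022725747067064067 88.483225107193
shift [-0.0039  0.0075  0.0397] turn 0.0016 len 0.041
(420, 1020, 3)
```

View pics/pre.png

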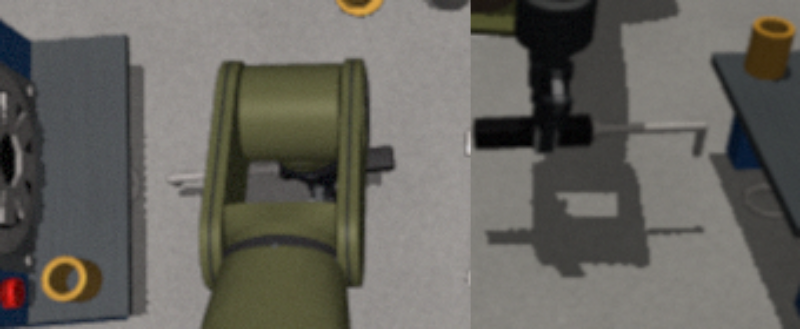

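The rod sits level with its hook pointing down, tip at about (697,153) in the scene crop, and the eye ring still shows at (765,195). Now I'll check the tip position against the prediction.

```bash
python3 -c "
from h import *
s=bot.state();k=800/340/1.0*340/1020*3
p=s['tcp_pos']+XC*.1624; 
for z,n in((.06-.052-.038,'tip'),(.06-.052+.005,'axis top')):
  print(n,p+[0,0,z],proj('top',p+XC*.005+[0,0,z]),proj('scene',p+[0,0,z]))
e=C0+XC*.04+[0,0,.045];print('eye',e,proj('scene',e),proj('scene',e-XC*.028))
print('img eye left',310+(743-470.6)/k,135+198/k)
print('tip meas top',100+168/k,160+181/k,'scene',310+(698-470.6)/k,135+153/k)"
```

```text
tip [0.491  0.2676 0.1003] [174.8041 236.6191] [404.7424 202.0089]
axis top [0.491  0.2676 0.1433] [170.5757 234.1543] [407.7828 187.7223]
eye [0.4849 0.3547 0.045 ] [435.9653 220.5667] [424.9707 220.7813]
img eye left 425.77 219.14999999999998
tip meas top 171.39999999999998 236.925 scene 406.645 200.02499999999998
```

Emit:
{"api": "servo_tool", "payload": {
  "motion": [
    [[-0.002,0.0075,0.02],0,1],
    [[-0.002,0.0075,0.04],0,1],
    [[-0.002,0.0075,0.04],0,1],
    [[-0.002,0.0075,0.04],0,1]
  ]
}}

```text
t: 6.42
tcp_pos: [0.5244, 0.1062, 0.0919]
tool_rot: [2.046, 2.383, 0.001]
contact_force: [0.4, -0.3, -2.9]
gripper_width: 0.0224
grasp_force: 88.5
```

```bash
python3 -c "
from h import *
st()
go(C0+XC*(.040-.1624)+[0,0,.09],YC)"
```

```text
6.425 [0.5244 0.1062 0.0919] yaw 0.15176996524131073 [ 0.0007 -0.0001 -1.    ] F [ 0.3559 -0.2787 -2.9176] w 0.022377372457606858 88.46872329711914
shift [ 0.0892 -0.0013  0.0019] turn -0.0014 len 0.089
```

Emit:
{"api": "servo_tool", "payload": {
  "motion": [
    [[0.022,0,0],0,1],
    [[0.044,-0.001,0],0,1],
    [[0.066,-0.001,0],0,1],
    [[0.087,-0.001,0],0,1],
    [[0.087,-0.001,0],0,1]
  ]
}}

```text
t: 7.05
tcp_pos: [0.5105, 0.1937, 0.0927]
tool_rot: [2.042, 2.385, 0.003]
contact_force: [0.3, -0.1, -2.9]
gripper_width: 0.0226
grasp_force: 88.4
```

Emit:
{"api": "servo_tool", "payload": {
  "motion": [
    [[0,0,0.01],0,1],
    [[0,0,0.02],0,1],
    [[0,0,0.03],0,1],
    [[0,0,0.036],0,1],
    [[0,0,0.036],0,1]
  ]
}}

```text
t: 7.68
tcp_pos: [0.5093, 0.1925, 0.0544]
tool_rot: [-2.045, -2.384, 0.002]
contact_force: [0.7, -0.4, -3.4]
gripper_width: 0.0224
grasp_force: 88.4
```

```bash
python3 -c "
from h import *
st()
go(C0+XC*(.040-.1624-.17)+[0,0,.055],YC)
s=bot.capture('scene')
cv2.imwrite('pics/hook.png',cv2.resize(s[140:275,340:520],None,fx=4,fy=4)[...,::-1])"
```

```text
7.675 [0.5093 0.1925 0.0544] yaw 0.15274060844080967 [-0.0016 -0.0004 -1.    ] F [ 0.7471 -0.4026 -3.4113] w 0.022444985417541186 88.44123601913452
shift [-0.1684  0.0007 -0.0006] turn -0.0005 len 0.168
```

View pics/hook.png

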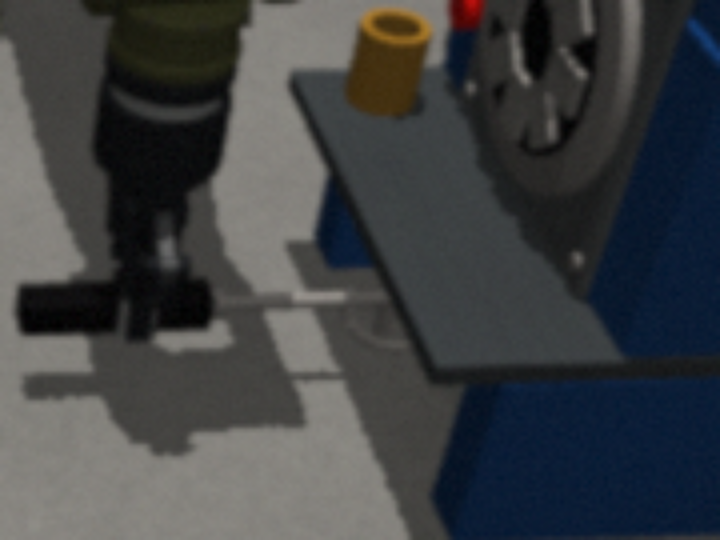

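The shaft runs over the ring's front at (375,300) with no contact force. The hook appears to be inside the ring, so I'll pull gently and check.

Emit:
{"api": "servo_tool", "payload": {
  "motion": [
    [[-0.012,0,0],0,1],
    [[-0.024,0,0],0,1],
    [[-0.036,0,0],0,1],
    [[-0.048,0,0],0,1],
    [[-0.06,0,0],0,1]
  ]
}}

```text
t: 8.35
tcp_pos: [0.5194, 0.1328, 0.0556]
tool_rot: [2.046, 2.384, 0.001]
contact_force: [0.0, 4.3, -2.9]
gripper_width: 0.0226
grasp_force: 88.2
```

```bash
python3 -c "
from h import *
st();s=bot.state();p=s['tcp_pos']+XC*.1624-C0;print('tip crimper x',p@XC)"
```

```text
8.35 [0.5194 0.1328 0.0556] yaw 0.15235070812188173 [ 0.0006  0.0005 -1.    ] F [ 0.0166  4.292  -2.9236] w 0.022613861206338345 88.17478537559509
tip crimper x -0.022226604826309313
```

Caught (about 4 N of drag). I'll keep pulling towards the stop.

Emit:
{"api": "servo_tool", "payload": {
  "motion": [
    [[-0.018,0,0],0,1],
    [[-0.036,0,0],0,1],
    [[-0.054,0,0],0,1],
    [[-0.072,0,0],0,1],
    [[-0.09,0,0],0,1]
  ]
}}

```text
t: 8.98
tcp_pos: [0.5332, 0.0434, 0.0555]
tool_rot: [2.046, 2.384, 0.001]
contact_force: [3.5, 4.2, -2.3]
gripper_width: 0.0226
grasp_force: 87.7
```

Emit:
{"api": "servo_tool", "payload": {
  "motion": [
    [[-0.003,0,0],0,1],
    [[-0.006,0,0],0,1],
    [[-0.009,0,0],0,1],
    [[-0.012,0,0],0,1]
  ]
}}

```text
t: 9.48
tcp_pos: [0.5344, 0.0329, 0.0552]
tool_rot: [-2.044, -2.385, 0.0]
contact_force: [0.5, 3.3, -4.1]
gripper_width: 0.0228
grasp_force: 87.9
```

```bash
python3 -c "
from h import *
st();s=bot.state();p=s['tcp_pos']+XC*.1624-C0;print('tip crimper x',p@XC)"
```

```text
9.475 [0.5344 0.0329 0.0552] yaw 0.1537648272081297 [-0.0003  0.     -1.    ] F [ 0.5157  3.3018 -4.0575] w 0.022848061673435338 87.94211626052856
tip crimper x -0.12320217903925693
```

Emit:
{"api": "servo_tool", "payload": {
  "motion": [
    [[-0.003,0,0],0,1],
    [[-0.006,0,0],0,1],
    [[-0.006,0,0],0,1]
  ]
}}

```text
t: 9.85
tcp_pos: [0.5339, 0.0305, 0.054]
tool_rot: [-2.043, -2.377, -0.006]
contact_force: [0.2, 17.8, -5.9]
gripper_width: 0.023
grasp_force: 87.7
```

Emit:
{"api": "servo_tool", "payload": {
  "motion": [
    [[-0.002,0,0],0,1],
    [[-0.004,0,0],0,1],
    [[-0.004,0,0],0,1]
  ]
}}

```text
t: 10.22
tcp_pos: [0.5318, 0.0294, 0.0527]
tool_rot: [-2.036, -2.371, -0.006]
contact_force: [-6.2, 27.8, -4.7]
gripper_width: 0.0228
grasp_force: 89.0
```

At the stop (28 N). I'll ease back inside the ring, look, then lift.

Emit:
{"api": "servo_tool", "payload": {
  "motion": [
    [[0.007,0,0],0,1],
    [[0.014,0,0],0,1],
    [[0.021,0,0],0,1],
    [[0.021,0,0],0,1]
  ]
}}

```text
t: 10.72
tcp_pos: [0.5329, 0.0436, 0.0555]
tool_rot: [2.044, 2.385, -0.0]
contact_force: [-0.6, 0.6, -2.7]
gripper_width: 0.023
grasp_force: 89.3
```

```bash
python3 -c "
from h import *
st();s=bot.state();p=s['tcp_pos']+XC*.1624-C0;print('tip crimper x',p@XC)
t=bot.capture('top');s=bot.capture('scene')
a=cv2.resize(t[165:305,100:290],None,fx=3,fy=3)[...,::-1];b=cv2.resize(s[135:275,320:460],None,fx=3,fy=3)[...,::-1]
cv2.imwrite('pics/out.png',np.hstack([a[:,:370],b]))"
```

```text
10.725 [0.5329 0.0436 0.0555] yaw 0.15362094826680045 [ 0.0002 -0.0005 -1.    ] F [-0.6145  0.5648 -2.6972] w 0.023006565383524802 89.33746933937073
tip crimper x -0.11245760625316555
```

View pics/out.png

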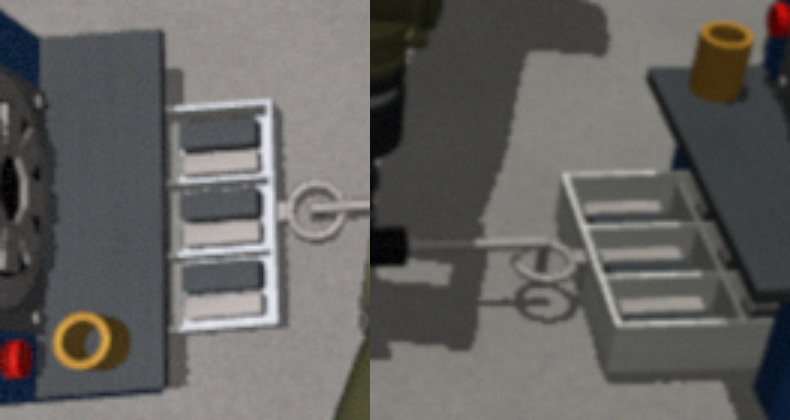

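The tray is out, with the hook centred in the ring at (318,210). Force is near zero, so I'll lift and return.

Emit:
{"api": "servo_tool", "payload": {
  "motion": [
    [[0,0,-0.02],0,1],
    [[0,0,-0.04],0,1],
    [[0,0,-0.075],0,1],
    [[0,0,-0.085],0,1],
    [[0,0,-0.085],0,1]
  ]
}}

```text
t: 11.45
tcp_pos: [0.5333, 0.0434, 0.1408]
tool_rot: [2.045, 2.384, 0.001]
contact_force: [0.1, 0.3, -2.4]
gripper_width: 0.0226
grasp_force: 89.3
```

```bash
python3 -c "
from h import *
st();go([.4285,-.3271,.135],.1229)"
```

```text
11.45 [0.5333 0.0434 0.1408] yaw 0.15279504457343712 [ 0.0015 -0.0002 -1.    ] F [ 0.0999  0.3222 -2.3693] w 0.022592620104322666 89.30549383163452
shift [-0.3502 -0.1599  0.0057] turn 0.0299 len 0.385
```

Emit:
{"api": "servo_tool", "payload": {
  "motion": [
    [[-0.04,-0.02,0],0.006,1],
    [[-0.09,-0.045,0],0.012,1],
    [[-0.14,-0.068,0],0.02,1],
    [[-0.19,-0.09,0],0.03,1],
    [[-0.24,-0.112,0],0.03,1]
  ]
}}

```text
t: 12.08
tcp_pos: [0.457, -0.2117, 0.1382]
tool_rot: [-2.079, -2.352, 0.001]
contact_force: [1.0, -0.4, -3.7]
gripper_width: 0.0223
grasp_force: 89.3
```

Emit:
{"api": "servo_tool", "payload": {
  "motion": [
    [[-0.04,-0.017,0.0],0,1],
    [[-0.08,-0.035,0.003],0,1],
    [[-0.11,-0.048,0.006],0,1],
    [[-0.11,-0.048,0.006],0,1],
    [[-0.11,-0.048,0.006],0,1]
  ]
}}

```text
t: 12.7
tcp_pos: [0.4239, -0.3248, 0.1327]
tool_rot: [-2.079, -2.351, -0.001]
contact_force: [0.1, 0.2, -3.3]
gripper_width: 0.0225
grasp_force: 89.3
```

```bash
python3 -c "
from h import *
st();go([.4285,-.3271,.0521],.1229)
t=bot.capture('top');s=bot.capture('scene')
a=cv2.resize(t[255:320,325:445],None,fx=6,fy=6)[...,::-1];b=cv2.resize(s[160:215,145:265],None,fx=6,fy=6)[...,::-1]
o=np.vstack([a,b]);print(o.shape);cv2.imwrite('pics/back.png',cv2.resize(o,None,fx=.8,fy=.8))"
```

```text
12.7 [ 0.4239 -0.3248  0.1327] yaw 0.12267310206716171 [-0.0019  0.0023 -1.    ] F [ 0.0693  0.1599 -3.3184] w 0.022492078837386353 89.25303339958191
shift [-0.003   0.0044  0.0806] turn -0.0002 len 0.081
(720, 720, 3)
```

View pics/back.png

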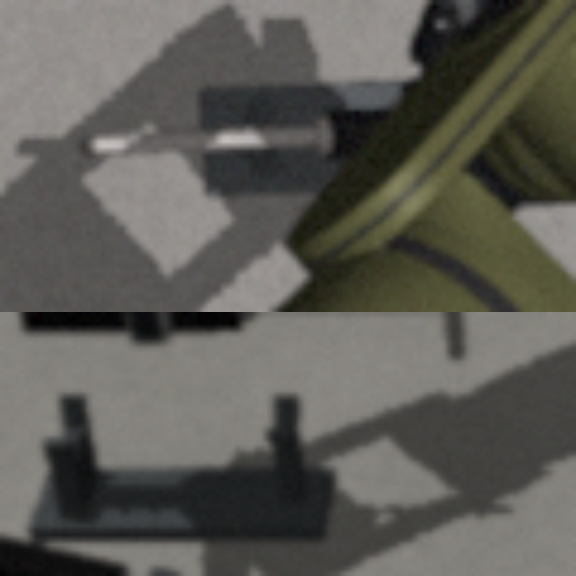

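The rod hangs over its rest, hook down at (455,335) in the lower crop. I'll apply the correction, descend part way and recheck.

Emit:
{"api": "servo_tool", "payload": {
  "motion": [
    [[-0.003,0.004,0.02],0,1],
    [[-0.003,0.004,0.045],0,1],
    [[-0.003,0.004,0.045],0,1],
    [[-0.003,0.004,0.045],0,1],
    [[-0.003,0.004,0.045],0,1]
  ]
}}

```text
t: 13.42
tcp_pos: [0.4297, -0.3287, 0.0905]
tool_rot: [2.079, 2.352, -0.0]
contact_force: [0.2, -0.7, -2.9]
gripper_width: 0.0231
grasp_force: 89.4
```

```bash
python3 -c "
from h import *
st();go([.4285,-.3271,.0521],.1229)"
```

```text
13.425 [ 0.4297 -0.3287  0.0905] yaw 0.12329482064694036 [ 0.0016 -0.0015 -1.    ] F [ 0.2339 -0.7367 -2.8538] w 0.023093222431561138 89.3608045578003
shift [ 0.0018 -0.001   0.0384] turn 0.0004 len 0.038
```

Emit:
{"api": "servo_tool", "payload": {
  "motion": [
    [[0.001,-0.001,0.009],0,1],
    [[0.001,-0.001,0.018],0,1],
    [[0.001,-0.001,0.026],0,1],
    [[0.001,-0.001,0.031],0,1],
    [[0.001,-0.001,0.031],0,1]
  ]
}}

```text
t: 14.05
tcp_pos: [0.4275, -0.327, 0.0576]
tool_rot: [-2.08, -2.353, -0.0]
contact_force: [0.4, -0.5, -3.7]
gripper_width: 0.0225
grasp_force: 89.4
```

Emit:
{"api": "servo_tool", "payload": {
  "motion": [
    [[0,0,0.003],0,1],
    [[0,0,0.006],0,1],
    [[0,0,0.006],0,1]
  ]
}}

```text
t: 14.42
tcp_pos: [0.4278, -0.3276, 0.0527]
tool_rot: [-2.08, -2.354, 0.001]
contact_force: [-3.4, -0.5, -1.1]
gripper_width: 0.0229
grasp_force: 90.1
```

Emit:
{"api": "servo_tool", "payload": {
  "motion": [
    [[0,0,0.001],0,1],
    [[0,0,0.001],0,0.4],
    [[0,0,0.001],0,0.2],
    [[0,0,0.001],0,-0.2],
    [[0,0,0.001],0,-1]
  ],
  "newtons": 20
}}

```text
t: 15.05
tcp_pos: [0.4279, -0.3273, 0.0513]
tool_rot: [2.081, 2.354, 0.0]
contact_force: [0.2, 0.6, -0.5]
gripper_width: 0.0678
grasp_force: 0.0
```

Emit:
{"api": "servo_tool", "payload": {
  "motion": [
    [[0,0,0],0,-1],
    [[0,0,0],0,-1],
    [[0,0,0],0,-1]
  ]
}}

```text
t: 15.42
tcp_pos: [0.4278, -0.3273, 0.0513]
tool_rot: [2.081, 2.354, 0.0]
contact_force: [-0.2, -0.1, -0.1]
gripper_width: 0.0852
grasp_force: 0.0
```

Emit:
{"api": "servo_tool", "payload": {
  "motion": [
    [[0,0,-0.02],0,-1],
    [[0,0,-0.05],0,-1],
    [[0,0,-0.1],0,-1],
    [[0,0,-0.15],0,-1],
    [[0,0,-0.2],0,-1]
  ]
}}

```text
t: 16.05
tcp_pos: [0.4276, -0.3272, 0.2529]
tool_rot: [2.081, 2.354, -0.0]
contact_force: [0.6, -0.1, -0.1]
gripper_width: 0.0856
grasp_force: 0.0
```

Emit:
{"api": "servo_tool", "payload": {
  "motion": [
    [[-0.05,0,0],0,-1],
    [[-0.1,0,0],0,-1],
    [[-0.15,0,0],0,-1],
    [[-0.15,0,0],0,-1]
  ]
}}

```text
t: 16.55
tcp_pos: [0.4458, -0.4787, 0.2502]
tool_rot: [-2.083, -2.35, 0.0]
contact_force: [-0.4, 0.9, -0.6]
gripper_width: 0.0854
grasp_force: 0.0
```

```bash
python3 -c "
from h import *
st()
t=bot.capture('top')[...,::-1];s=bot.capture('scene')[...,::-1]
a=cv2.resize(t,(400,300));b=cv2.resize(s,(400,300))
c=cv2.resize(t[250:320,325:445],(400,233));d=cv2.resize(s[155:225,145:265],(400,233))
cv2.imwrite('pics/fin.png',np.vstack([np.hstack([a,b]),np.hstack([c,d])]))"
```

```text
16.55 [ 0.4458 -0.4787  0.2502] yaw 0.12023874984081884 [-0.001   0.0008 -1.    ] F [-0.3853  0.9186 -0.5762] w 0.08540402194752425 0.0
```

View pics/fin.png

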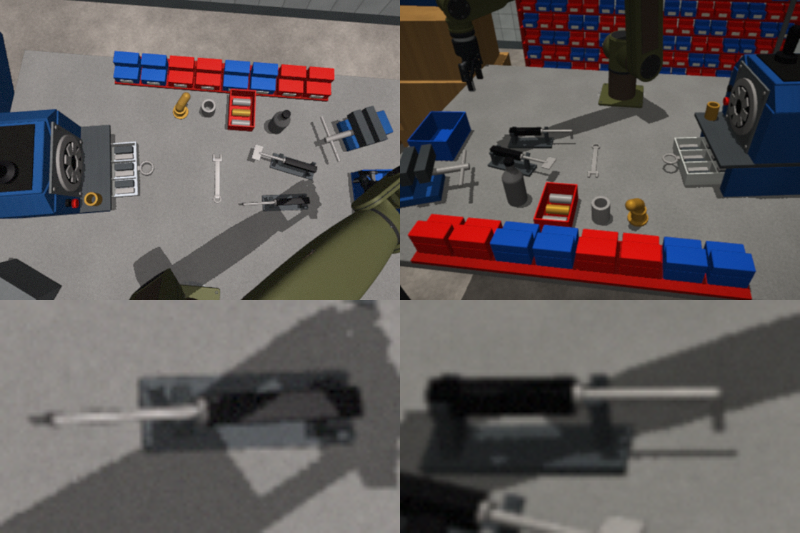

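The rod is back in its rest with the hook hanging down. The tray is still out, with its ring at (147,168), and everything else is where it was.

```bash
python3 -c "
from rig import bot
print(bot.job_done())"
```

```text
the job is handed in; nothing more can be done
None
```

The tray is pulled out to its stop, the hooked rod is back in its own rest with the hook hanging down, and nothing else on the bench was moved. The job was handed in at about 16.6 s, and no verdict came back.

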